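# Hold the offset lever level over the free polishing fixture

### The arm

A 6-joint arm with a two-finger parallel gripper is mounted at the origin on the work surface. World frame = base frame: x ahead of the robot, y to its left, z up, the work surface at z = 0. Lengths are in mm, angles in rad, forces in N, time in s.
With the tool pointing down it reaches from about 425 to 950 mm from the base axis. Payload 14.7 kg.
Tool frame: the origin (TCP) lies at the very end of the fingers, on their centre line; the grasp point (between the pads) lies 19 mm behind it; z points along the fingers, y is the line along which they close (so a half turn about z gives the same grasp; the last joint's range is limited). The gripper opens to 85 mm and grips with 20 to 120 N. Pads are 22 mm wide; open, the fingers measure 114 mm over their backs; the gripper's body (76 mm by 85 mm) begins 54 mm behind the grasp point. The pads swing forward as they close: fully open they stand 13 mm farther back than shut.
Start: joints at [-1.332, 0.48, 1.596, -0, 1.065, -0.047], TCP at [183.268, -623.623, 231.297] pointing down, gripper open.
Joint ranges: [-2.75, 2.75], [-0.82, 2.05], [0.23, 2.67], [-1.56, 4.7], [0.09, 2.69], [-2.92, 2.92]. Speed limits (rad/s): [1.89, 1.89, 2.39, 3.01, 3.01, 3.01].

### API

Orientations are given as a 3x3 rotation matrix whose columns are the frame's x, y, z axes.
In Python, from cell import state, optics, r gives the robot as it stands.
- The arm moves only by the tool arm_command, never from a script. Its argument "targets" is a list that holds one entry, the list of rows, each a list of 7 numbers: the shift along the tool's x, y, z scaled (see below), then the turn, a rotation vector about the tool's x, y, z scaled (see below), then the opening, from -1 (shut) to 1 (fully open). In form: [[[x, y, z, ax, ay, az, jaw], ...]]. A call has 1 to 20 rows; each row is the pose to reach, as a shift and turn from the pose commanded when the call began, along the tool's axes at that moment; what a row does not reach only later rows make up. The controller multiplies each number of a shift by 0.15 m and each number of a turn by 0.5 rad. A row lasts 1/10 s, in which the tool goes at most 50 mm and 8.59 degrees, less where a joint would pass 70% of its speed; a pose out of reach is approached as far as the arm can. A call with a number of a shift or a turn outside -1 to 1 is refused whole. A call with a gripper value outside its range is refused whole. The fingers move at their own pace and stop on an object; "grip_force" is the grip in N (left out, the last holds). Time passes only in rows, so rows that repeat a pose let the fingers close. It gives the time, the measured TCP pose, the force, the opening and the grip force at its end, in the units of the state.
- state(): the state, without advancing time (a new reading comes with each control period).
- optics.get_image(name): name is "side" or "top"; returns a dict with "pixels" (384x512x3 uint8, blue, green, red), "depth" (384x512 float32, mm along the optical axis (not along the pixel's ray), 0 where there is no reading), "K" (3x3 intrinsics, pixels), "dist" ([k1, k2, p1, p2, k3] as OpenCV has them; the pictures are not rectified), "rvec" (rotation vector, rad) and "tvec" (3), from world to camera coordinates, as OpenCV has them. Camera axes: x right, y down, z forward; pixel columns grow to the right and rows downward; lengths in mm; the calibration is good to about 2 mm. A picture is of the moment at which its call begins.
- r.sign_off(): hands the job in; it is judged then, once.
The state is a dict: "t": time; "q": joint angles; "qvel": joint speeds; "joint_torque": joint torques, N m; "tcp_pos": TCP position; "tool_rot": TCP orientation; "ft_force": force on the tool from outside, world axes, zero at the start; "torque": the same for the moment, N m; "grip_width": finger opening in mm; "gripper_force": force on a finger pad.
Only numpy, scipy, OpenCV 4.12 (cv2) and the standard library are available. Lean on these libraries where they do the work, as an engineer would, in place of code of your own. Each camera call takes 0.05 s, during which the arm holds its last target. There are 200 camera calls.

### The job

Pick up the heavy-ended steel lever by its balance point and hold it level above the fixture that is free: the one with only a thin washer on its pin, not the one whose pin wears a tall sleeve. Its big bored end belongs straight above the pin and its small end straight above the pad between the two cheeks, with a gap of about 50 mm between the lever's underside and the pin's tip, touching neither fixture. Finish while holding it there, still, without setting it down, and leave the sleeve, the washer and the other things on the bench where they are.

Things in the scene. Friction and masses are not known exactly. Their poses are not given: they have to be found in the camera images.
- lever: dark steel lever lying flat, 0.65 kg, 204 mm long. Heavy end: round boss 48 mm across, 32 high, 19 mm bore. Straight bar 12 mm wide, underside 10 and top 26 mm above the lever's underside. Far end: round foot 20 mm across, 26 high, 170 mm from the bore (axes). Origin on the underside below the balance point, which is on the bar 46 mm from the bore axis. +x from boss to foot, z up
- lever_balance (a point): the balance point (centre of mass in plan), in the middle of the bar, 18 mm above the lever's underside: grip the bar here across its 12 mm width
- lever_bore (a point): centre of the boss's bore at the lever's underside
- lever_foot (a point): centre of the small foot at the lever's underside
- fixture_left: fixed fixture on the robot's left, like the other one: aluminium plate 240 x 64 x 12 mm, steel pin (12 mm across, tip 52 mm above the bench) near one end, low pad between two upright cheeks (24 mm apart, tops 36 mm above the bench) near the other. Origin on the bench under the pin; +x along the plate from pin to cheeks, z up. Place and yaw vary; pin end nearer the robot
- fixture_right: fixed fixture on the robot's right, like the other one: aluminium plate 240 x 64 x 12 mm, steel pin (12 mm across, tip 52 mm above the bench) near one end, low pad between two upright cheeks (24 mm apart, tops 36 mm above the bench) near the other. Origin on the bench under the pin; +x along the plate from pin to cheeks, z up. Place and yaw vary; pin end nearer the robot
- fixture_left_pin (a point): centre of the left fixture's pin tip, 52 mm above the bench
- fixture_right_pin (a point): centre of the right fixture's pin tip, 52 mm above the bench
- fixture_left_fork (a point): centre of the left fixture's pad, between the cheeks, on its upper face 16 mm above the bench, 170 mm from the pin's axis
- fixture_right_fork (a point): the same point of the right fixture
- sleeve: loose steel sleeve, 34 mm across, 18 mm bore, 46 mm tall, standing over the pin of one fixture (left or right varies), so that this fixture is taken; its top is 58 mm above the bench. Origin: centre of its underside
- washer: loose steel washer, 34 mm across, 18 mm bore, 4 mm thick, lying round the pin of the other, free fixture. Origin: centre of its underside
- jar_a: bystander: small jar, 30 mm across, 42 mm tall, beyond the lever to the left. Origin: centre of the underside
- jar_b: bystander: small jar, 30 mm across, 42 mm tall, near the robot to the right. Origin: centre of the underside
- steel_block: bystander: steel block 50 x 30 x 25 mm, near the robot to the left. Origin: centre of the underside
- wax_bar: bystander: bar of polishing wax 70 x 30 x 22 mm, beyond the lever to the right. Origin: centre of the underside
- polish_stick: bystander: wooden polishing stick 160 x 13 x 9 mm, lying beyond the lever. Origin: centre of the underside
- graver: bystander: 160 mm hand tool with a round handle, lying outside the right fixture. Origin: centre of the underside
Things that resemble listed ones, but are neither listed nor needed, are in the scene too. Several things look just like the lever: the one meant starts farthest to the robot's right.

How it is judged:
By the outcome, as a careful person would: the job done as asked, in the order asked, and still so for the second after the job is handed in, while the arm keeps its last pose, push and grip.
It also fails if it takes over 40 s, if anything falls off the work surface, if the arm or the gripper's body presses on something with over 40 N, if the wrist force passes 120 N, or if a joint passes its speed limit or range.

## Working session

There is one attempt and no reset: what is moved stays moved. The work goes in short steps, Python scripts to look and compute and a tool call to move; the robot and the scene stay as the last step left them, time stands still between calls to the robot, and variables do not carry over. Pictures are saved under pics/ and viewed, at most 10 in all, crops included, and the job is handed in when it is done.

Besides the shell and the picture viewer there is one more tool, called as name([rows], argument=value, ...), one row to a line, values as JSON. arm_command: Moves the arm, as the interface text tells. Its arguments: {"type":"object","properties":{"targets":{"type":"array","items":{"type":"array","items":{"type":"array","items":{"type":"number"}}}},"grip_force":{"type":"number"}},"required":["targets"]}

```bash
mkdir -p pics; ls
python3 - <<'E'
from cell import state, optics, r
import cv2,numpy as np,pickle
s=state();print(s['t'],s['tcp_pos'],s['tool_rot'],s['grip_width'])
d={n:optics.get_image(n) for n in('top','side')}
pickle.dump(d,open('im0.pkl','wb'))
for n in d:
    cv2.imwrite(f'pics/{n}0.png',cv2.resize(d[n]['pixels'],(800,600),interpolation=cv2.INTER_CUBIC))
    R=cv2.Rodrigues(np.array(d[n]['rvec'],float))[0];print(n,-R.T@np.array(d[n]['tvec']).ravel(),R[2])
E
```

```text
pics
0.0 [ 183.16544788 -623.23558822  230.67792703] [[ 9.59434920e-01  2.81930053e-01 -2.82199475e-04]
 [ 2.81930188e-01 -9.59434210e-01  1.16876682e-03]
 [ 5.87586593e-05 -1.20091625e-03 -9.99999277e-01]] 85.38625759921358
top [ 266.66835903  -56.9714938  1308.5681525 ] [ 0.1713949  -0.00497223 -0.98518986]
side [ 309.17658814 -849.87446761  872.55261682] [ 0.15118227  0.70593784 -0.69195064]
```

View pics/top0.png

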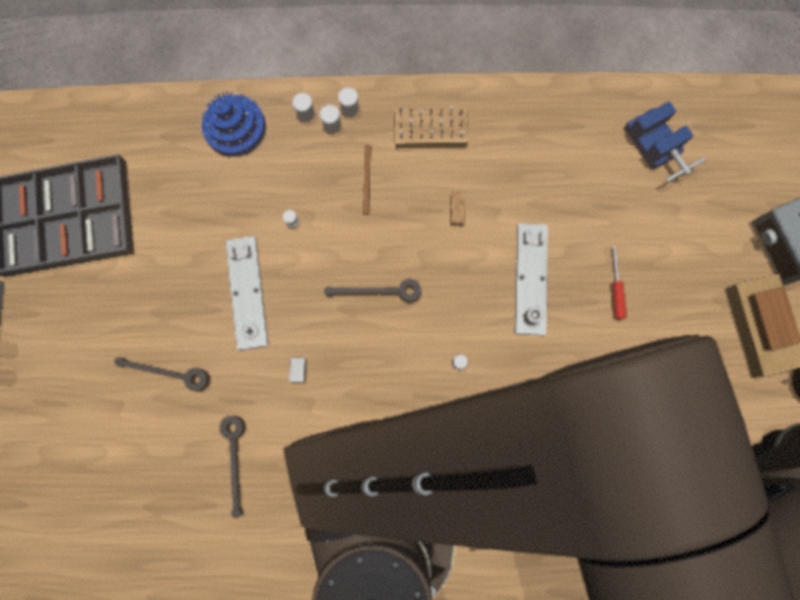

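View pics/side0.png

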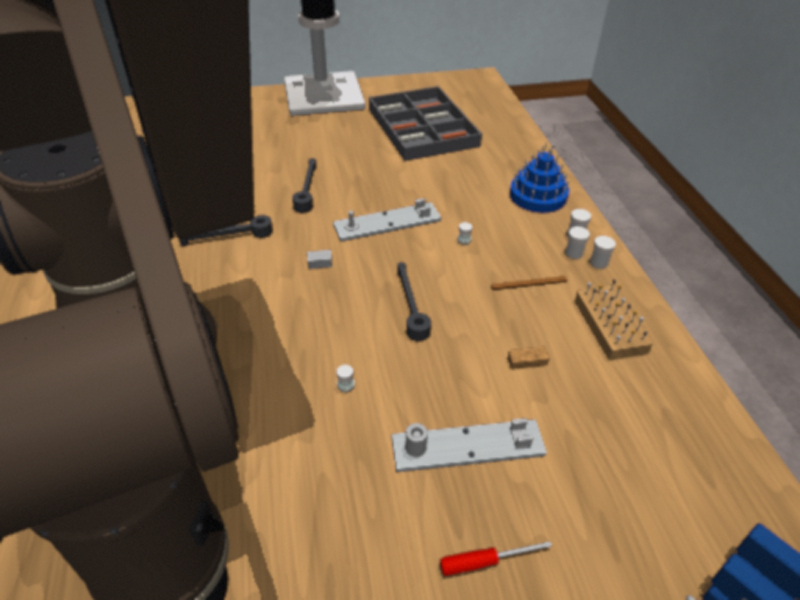

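The top view shows the right-most lever with its boss at (409,291) and foot at (330,292). The left fixture is free, with its pin and washer at (251,331) and cheeks at (242,250). The right fixture carries the sleeve at (532,316). I'll zoom in and measure.

```bash
cat > h.py <<'E'
import cv2,numpy as np,pickle
def cloud(d):
    h,w=d['depth'].shape;u,v=np.meshgrid(np.arange(w),np.arange(h))
    K=np.array(d['K'],float);di=np.array(d['dist'],float)
    n=cv2.undistortPoints(np.stack([u,v],-1).reshape(-1,1,2).astype(float),K,di).reshape(h,w,2)
    R=cv2.Rodrigues(np.array(d['rvec'],float))[0];t=np.array(d['tvec'],float).ravel()
    c=np.dstack([n,np.ones((h,w))])*d['depth'][...,None]
    return (c-t)@R
def ray(d,uv,z):
    K=np.array(d['K'],float);di=np.array(d['dist'],float)
    n=cv2.undistortPoints(np.array(uv,float).reshape(-1,1,2),K,di).reshape(-1,2)
    R=cv2.Rodrigues(np.array(d['rvec'],float))[0];t=np.array(d['tvec'],float).ravel()
    D=np.c_[n,np.ones(len(n))]@R;C=-R.T@t
    return C+D*((z-C[2])/D[:,2])[:,None]
def proj(d,P):
    return cv2.projectPoints(np.array(P,float).reshape(-1,1,3),np.array(d['rvec'],float),np.array(d['tvec'],float),np.array(d['K'],float),np.array(d['dist'],float))[0].reshape(-1,2)
E
python3 - <<'E'
from h import *
d=pickle.load(open('im0.pkl','rb'))
T,S=d['top'],d['side']
c=cloud(T)
# bench check, lever mask
sl=np.s_[172:202,200:275]
P=c[sl];print('bench z',np.median(c[205:225,220:270,2]),np.std(c[205:225,220:270,2]), 'S bench',np.median(cloud(S)[190:210,290:310,2]))
g=T['pixels'].max(2)
m=(g[sl]<90);q=P[m];print(len(q),np.percentile(q[:,2],[5,25,50,75,95]))
# crops
def crop(D,u0,v0,w,h,s): return cv2.resize(D['pixels'][v0:v0+h,u0:u0+w],(w*s,h*s),interpolation=cv2.INTER_CUBIC)
a=crop(T,202,170,75,34,5);b=crop(T,135,145,50,84,5)   # 375x170, 250x420
e=crop(S,245,160,40,62,5);f=crop(S,205,120,85,36,5)  # 200x310 , 425x180
im=np.zeros((600,800,3),np.uint8)
im[:170,:375]=a;im[:420,380:630]=b;im[180:490,:200]=e;im[420:600,375:800]=f
cv2.imwrite('pics/crop0.png',im)
E
```

```text
bench z 1.3150131425564175 82.55946766861021 S bench -0.7874502638919878
75 [13.08663917 19.83592253 23.95391312 29.38539883 35.64370931]
```

View pics/crop0.png

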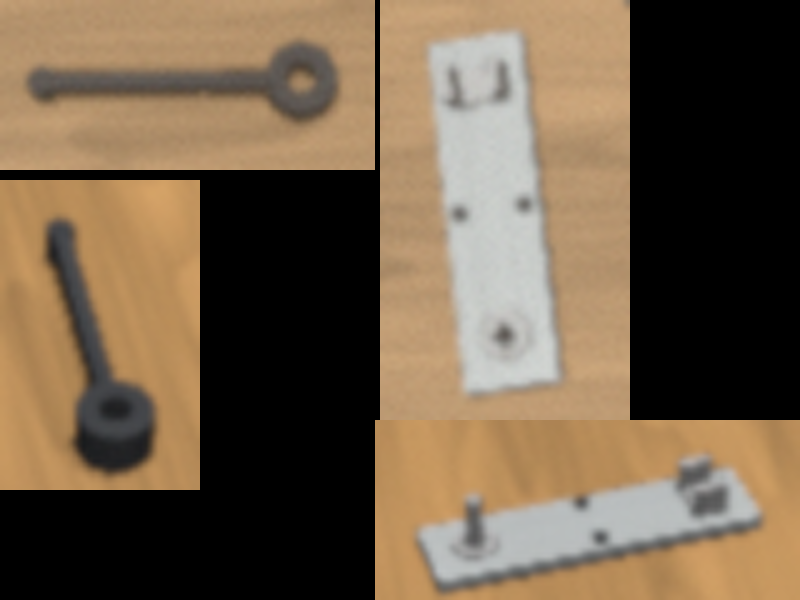

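```bash
cat > fit.py <<'E'
from h import *
from scipy.optimize import minimize
A=np.linspace(0,2*np.pi,40)
cyl=lambda x,r,z0,z1:np.array([[x+r*np.cos(a),r*np.sin(a),z] for a in A for z in(z0,z1)])
box=lambda x0,x1,hy,z0,z1:np.array([[x,y,z] for x in(x0,x1) for y in(-hy,hy) for z in(z0,z1)])
LEV=[cyl(0,24,0,32),box(20,165,6,10,26),cyl(170,10,0,26)]
PLA=[box(-120,120,32,0,12)]
def world(p,Q,z0=0):
    c,s=np.cos(p[2]),np.sin(p[2]);return np.c_[p[0]+c*Q[:,0]-s*Q[:,1],p[1]+s*Q[:,0]+c*Q[:,1],Q[:,2]+z0]
def mask(D,p,parts,roi,F=8,z0=0):
    u,v,w,h=roi;m=np.zeros((h*F,w*F),np.uint8)
    for Q in parts:
        uv=((proj(D,world(p,Q,z0))-[u,v]+.5)*F-.5)
        cv2.fillConvexPoly(m,np.round(cv2.convexHull((uv*16).astype(np.float32))).astype(np.int32),255,shift=4)
    return cv2.resize(m,(w,h),interpolation=cv2.INTER_AREA)/255.
def obs(D,roi):
    u,v,w,h=roi;I=D['pixels'][v:v+h,u:u+w].astype(float)
    f=(I[...,2]-I[...,0])/(I[...,2]+20)   # wood is warm, metal grey
    wood=np.percentile(f,80);return f,wood
def fit(Ds,rois,parts,p0,inner,z0=0):
    O=[]
    for D,roi in zip(Ds,rois):
        I=D['pixels'][roi[1]:roi[1]+roi[3],roi[0]:roi[0]+roi[2]].astype(float)
        f=(I[...,2]-I[...,0])/(I[...,2]+20);m=mask(D,p0,parts,roi,z0=z0)
        a=np.median(f[m>.9]);b=np.median(f[m<.05]);O.append(np.clip((f-b)/(a-b),0,1))
    E=lambda p:sum(((mask(D,p,parts,r,z0=z0)-o)**2).sum() for D,r,o in zip(Ds,rois,O))
    S=np.array(p0)+np.array([[0,0,0],[5,0,0],[0,5,0],[0,0,.04]])
    return minimize(E,p0,method='Nelder-Mead',options=dict(initial_simplex=S,xatol=.02,fatol=.01))
E
python3 - <<'E'
from fit import *
d=pickle.load(open('im0.pkl','rb'));T,S=d['top'],d['side']
def px(x,y,o,u0,v0): return [(x-o[0]+.5)/5-.5+u0,(y-o[1]+.5)/5-.5+v0]
def show(n,D,uv,z): p=ray(D,[uv],z)[0];print(n,p.round(1));return p
b=show('boss T',T,px(301,81,(0,0),202,170),32);f=show('foot T',T,px(42,83,(0,0),202,170),26)
show('boss S',S,px(116,411,(0,180),245,160),32);show('foot S',S,px(61,232,(0,180),245,160),26)
pt=show('pin T',T,px(504,334,(380,0),135,145),52);w=show('wash T',T,px(505,335,(380,0),135,145),16)
show('pin S',S,px(474,500,(375,420),205,120),52);show('wash S',S,px(475,543,(375,420),205,120),16)
p0=[b[0],b[1],np.arctan2(*(f-b)[[1,0]])]
RT,RS=(202,170,75,34),(245,160,40,62)
for n,a in(('both',([T,S],[RT,RS])),('T',([T],[RT])),('S',([S],[RS]))):
    o=fit(*a,LEV,p0,0);print('lever',n,o.x.round(3),round(o.fun,1))
F=ray(T,[px(478,83,(380,0),135,145)],36)[0]
y=np.arctan2(*(F-w)[[1,0]]);p0=[w[0]+85*np.cos(y),w[1]+85*np.sin(y),y]
QT,QS=(135,145,50,84),(205,120,85,36)
for n,a in(('both',([T,S],[QT,QS])),('T',([T],[QT])),('S',([S],[QS]))):
    o=fit(*a,PLA,p0,0);x=o.x;print('plate',n,x.round(3),round(o.fun,1),'pin in plate',[(np.array([[np.cos(x[2]),np.sin(x[2])],[-np.sin(x[2]),np.cos(x[2])]])@(q[:2]-x[:2])).round(1) for q in(w,pt)])
E
```

```text
boss T [509.1 -65.   32. ]
foot T [512.8 104.2  26. ]
boss S [513.7 -70.   32. ]
foot S [515.9  97.6  26. ]
pin T [430.  262.4  52. ]
wash T [434.  270.9  16. ]
pin S [436.8 265.5  52. ]
wash S [435.7 264.4  16. ]
lever both [513.245 -64.91    1.554] 98.7
lever T [512.279 -65.148   1.548] 44.6
lever S [513.436 -65.676   1.554] 52.6
plate both [5.19213e+02 2.82650e+02 1.32000e-01] 52.9 pin in plate [array([-86. ,  -0.5]), array([-91.1,  -8.4])]
plate T [5.18867e+02 2.83050e+02 1.32000e-01] 13.5 pin in plate [array([-85.7,  -0.9]), array([-90.8,  -8.8])]
plate S [5.20331e+02 2.81044e+02 1.40000e-01] 32.8 pin in plate [array([-86.9,   1.9]), array([-92. ,  -5.9])]
```

```bash
cat > plan.py <<'E'
import numpy as np
from scipy.spatial.transform import Rotation as Ro
def plan(p,R,goal,yaw,n):
    """goal TCP, yaw = world angle of tool y, tool straight down; n calls; prints units"""
    p=np.array(p,float);R=np.array(R,float)
    y=np.array([np.cos(yaw),np.sin(yaw),0]);z=np.array([0,0,-1.]);G=np.c_[np.cross(y,z),y,z]
    rv=Ro.from_matrix(R.T@G).as_rotvec();P0=p.copy();R0=R.copy()
    for i in range(1,n+1):
        q=P0+(np.array(goal)-P0)*i/n;Q=R0@Ro.from_rotvec(rv*i/n).as_matrix()
        print((R.T@(q-p)/150).round(4),(Ro.from_matrix(R.T@Q).as_rotvec()/.5).round(4));p,R=q,Q
E
python3 - <<'E'
from cell import state
from plan import *
s=state();plan(s['tcp_pos'],s['tool_rot'],[513.8,-19,130],-0.017,5)
E
```

```text
[ 0.6501 -0.6486  0.135 ] [-4.000e-04 -3.000e-04 -5.072e-01]
[ 0.7921 -0.4648  0.1348] [-4.000e-04 -3.000e-04 -5.072e-01]
[ 0.8834 -0.2512  0.1347] [-4.000e-04 -3.000e-04 -5.072e-01]
[ 0.9181 -0.0216  0.1345] [-4.000e-04 -3.000e-04 -5.072e-01]
[0.8942 0.2094 0.1344] [-4.000e-04 -3.000e-04 -5.072e-01]
```

arm_command([
  [[0.65,-0.65,0.135,0,0,-0.507,1],[0.65,-0.65,0.135,0,0,-0.507,1],[0.65,-0.65,0.135,0,0,-0.507,1],[0.65,-0.65,0.135,0,0,-0.507,1]],
])

```text
t: 0.5
tcp_pos: [250.5, -497.8, 210.1]
tool_rot: [[0.857, 0.516, -0.001], [0.516, -0.857, 0.004], [0.001, -0.004, -1.0]]
ft_force: [-1.1, -0.2, -0.3]
grip_width: 85.4
gripper_force: 0.0
```

arm_command([
  [[0.79,-0.465,0.135,0,0,-0.507,1],[0.79,-0.465,0.135,0,0,-0.507,1],[0.79,-0.465,0.135,0,0,-0.507,1],[0.79,-0.465,0.135,0,0,-0.507,1]],
])

```text
t: 0.9
tcp_pos: [316.0, -377.9, 190.0]
tool_rot: [[0.7, 0.714, -0.001], [0.714, -0.7, 0.003], [0.001, -0.003, -1.0]]
ft_force: [0.1, 0.2, -0.2]
grip_width: 85.7
gripper_force: 0.0
```

arm_command([
  [[0.885,-0.25,0.135,0,0,-0.507,1],[0.885,-0.25,0.135,0,0,-0.507,1],[0.885,-0.25,0.135,0,0,-0.507,1],[0.885,-0.25,0.135,0,0,-0.507,1]],
])

```text
t: 1.3
tcp_pos: [382.7, -258.1, 170.0]
tool_rot: [[0.498, 0.867, -0.001], [0.867, -0.498, 0.001], [0.001, -0.001, -1.0]]
ft_force: [0.8, -1.4, -0.1]
grip_width: 85.3
gripper_force: 0.0
```

arm_command([
  [[0.918,-0.02,0.135,0,0,-0.507,1],[0.918,-0.02,0.135,0,0,-0.507,1],[0.918,-0.02,0.135,0,0,-0.507,1],[0.918,-0.02,0.135,0,0,-0.507,1]],
])

```text
t: 1.7
tcp_pos: [449.7, -138.1, 149.8]
tool_rot: [[0.265, 0.964, 0.0], [0.964, -0.265, 0.0], [0.0, 0.0, -1.0]]
ft_force: [-0.3, -0.8, 0.1]
grip_width: 85.6
gripper_force: 0.0
```

arm_command([
  [[0.895,0.21,0.135,0,0,-0.507,0.2],[0.895,0.21,0.135,0,0,-0.507,0.2],[0.895,0.21,0.135,0,0,-0.507,0.2],[0.895,0.21,0.135,0,0,-0.507,0.2],[0.895,0.21,0.135,0,0,-0.507,0.2],[0.895,0.21,0.135,0,0,-0.507,0.2]],
])

```text
t: 2.3
tcp_pos: [514.0, -20.8, 130.1]
tool_rot: [[0.019, 1.0, -0.0], [1.0, -0.019, -0.0], [-0.0, -0.0, -1.0]]
ft_force: [-0.2, 0.1, 0.1]
grip_width: 51.0
gripper_force: 0.0
```

Run:
```python
from cell import state,optics
from fit import *
from plan import *
s=state();print(s['t'],s['tcp_pos'],s['tool_rot'],s['grip_width'])
d={n:optics.get_image(n) for n in('top','side')}
pickle.dump(d,open('im1.pkl','wb'))
im=np.hstack([cv2.resize(d[n]['pixels'],(400,300),interpolation=cv2.INTER_AREA) for n in d])
S=d['side']['pixels'][100:250,200:350]
im=np.vstack([im,np.zeros((300,800,3),np.uint8)]);im[300:,:400]=cv2.resize(S,(400,300));im[300:,400:]=cv2.resize(d['top']['pixels'][130:250,130:290],(400,300),interpolation=cv2.INTER_CUBIC)
cv2.imwrite('pics/im1.png',im)
plan(s['tcp_pos'],s['tool_rot'],[513.8,-19,4],-0.017,1)
```

```text
2.3 [514.02506079 -20.75631286 130.11185155] [[ 1.86861983e-02  9.99825350e-01 -3.07891785e-04]
 [ 9.99825378e-01 -1.86862589e-02 -1.94984115e-04]
 [-2.00703406e-04 -3.04194508e-04 -9.99999934e-01]] 51.027248863051305
[ 0.0118 -0.0015  0.8407] [-0.0006  0.0004 -0.0034]
```

View pics/im1.png

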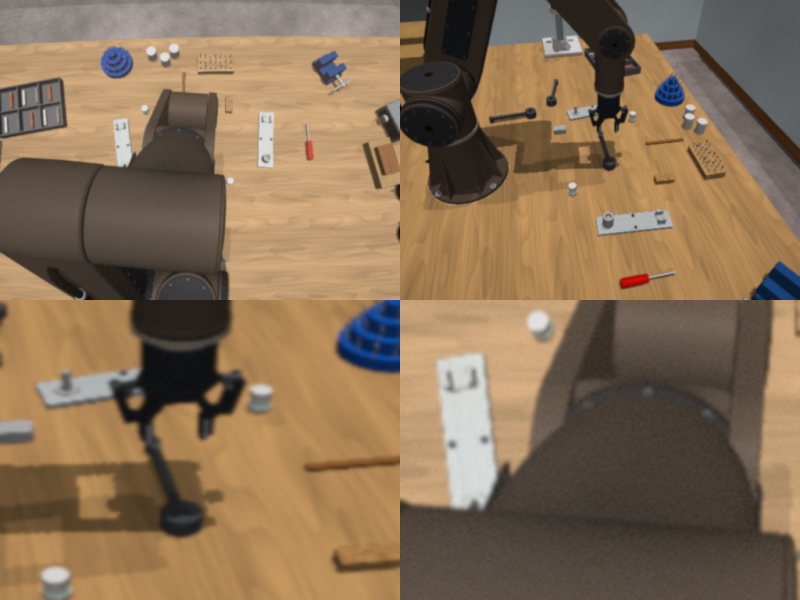

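The top and side views show only three levers, with none hidden on the right. The open gripper sits above the bar at about (160,440) in the crop. I'll descend and grip.

arm_command([
  [[0.012,0,0.3,0,0,0,0.2],[0.012,0,0.5,0,0,0,0.2],[0.012,0,0.65,0,0,0,0.2],[0.012,0,0.75,0,0,0,0.2],[0.012,0,0.81,0,0,0,0.2],[0.012,0,0.84,0,0,0,0.2],[0.012,0,0.84,0,0,0,0.2]],
])

```text
t: 3.1
tcp_pos: [514.3, -18.0, 4.1]
tool_rot: [[0.018, 1.0, -0.0], [1.0, -0.018, 0.0], [0.0, -0.0, -1.0]]
ft_force: [-0.4, -0.8, 0.6]
grip_width: 51.2
gripper_force: 0.0
```

arm_command([
  [[0,0,0,0,0,0,-0.4],[0,0,0,0,0,0,-0.5],[0,0,0,0,0,0,-0.6],[0,0,0,0,0,0,-0.7],[0,0,0,0,0,0,-0.8],[0,0,0,0,0,0,-1],[0,0,0,0,0,0,-1],[0,0,0,0,0,0,-1],[0,0,0,0,0,0,-1],[0,0,0,0,0,0,-1]],
], grip_force=60)

```text
t: 4.1
tcp_pos: [514.7, -17.6, 4.6]
tool_rot: [[0.017, 1.0, 0.001], [1.0, -0.017, -0.0], [-0.0, 0.001, -1.0]]
ft_force: [-0.8, 0.2, 9.6]
grip_width: 11.3
gripper_force: 58.9
```

arm_command([
  [[0,0,-0.03,0,0,0,-1],[0,0,-0.1,0,0,0,-1],[0,0,-0.2,0,0,0,-1],[0,0,-0.32,0,0,0,-1],[0,0,-0.45,0,0,0,-1],[0,0,-0.6,0,0,0,-1],[0,0,-0.75,0,0,0,-1],[0,0,-0.87,0,0,0,-1],[0,0,-0.95,0,0,0,-1],[0,0,-1,0,0,0,-1],[0,0,-1,0,0,0,-1],[0,0,-1,0,0,0,-1]],
])

```text
t: 5.3
tcp_pos: [513.9, -17.6, 153.6]
tool_rot: [[0.017, 1.0, -0.001], [1.0, -0.017, 0.0], [0.0, -0.001, -1.0]]
ft_force: [-0.4, 0.6, -6.9]
grip_width: 10.5
gripper_force: 59.4
```

Run:
```python
from cell import state,optics
from fit import *
s=state();print(s['t'],s['tcp_pos'],s['tool_rot'].round(4),s['grip_width'],s['ft_force'],s['torque'])
d={n:optics.get_image(n) for n in('top','side')}
pickle.dump(d,open('im2.pkl','wb'))
S=d['side']
b=proj(S,[[515,-64,182],[515,-18,182],[517,106,182]]);print(b)
u,v=b.mean(0).astype(int)
cv2.imwrite('pics/im2.png',cv2.resize(S['pixels'][v-50:v+50,u-66:u+67],(798,600),interpolation=cv2.INTER_CUBIC));print(u-66,v-50)
```

```text
5.3 [513.91730577 -17.55250153 153.56452842] [[ 1.750e-02  9.998e-01 -8.000e-04]
 [ 9.998e-01 -1.750e-02  1.000e-04]
 [ 1.000e-04 -8.000e-04 -1.000e+00]] 10.545700216030053 [-0.4157657   0.58755732 -6.91039704] [ 1.50528759e-02 -6.89503308e-03 -6.64582087e-05]
[[269.49179706 165.08970173]
 [265.70099579 154.38499955]
 [257.18012222 128.38139318]]
198 99
```

View pics/im2.png

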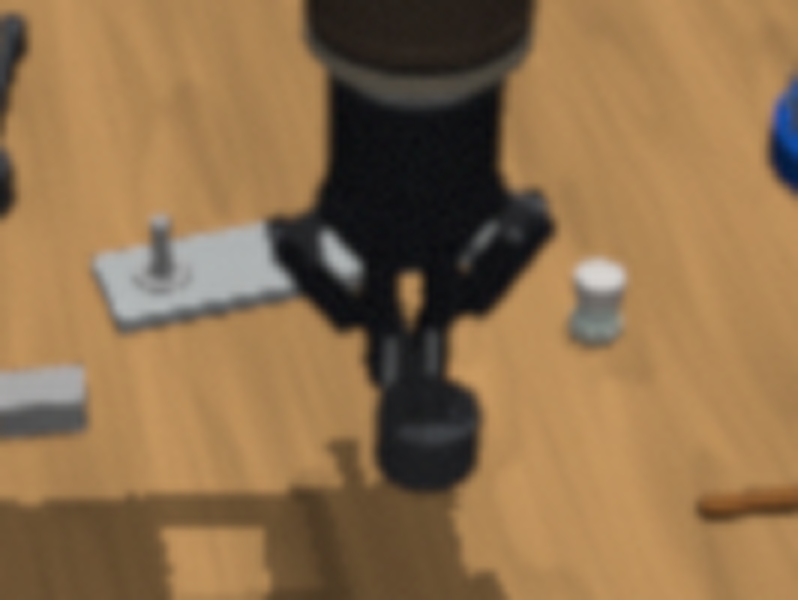

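Run:
```python
from cell import state
from plan import *
s=state();plan(s['tcp_pos'],s['tool_rot'],[481.9,277.7,150],-1.439,3)
```

```text
[ 0.6548 -0.0822  0.0073] [-9.000e-04  7.000e-04  9.477e-01]
[ 0.5451 -0.3719  0.0074] [-9.000e-04  7.000e-04  9.477e-01]
[ 0.3153 -0.5797  0.0074] [-9.000e-04  7.000e-04  9.477e-01]
```

arm_command([
  [[0.03,0,0,0,0,0.04,-1],[0.1,-0.01,0,0,0,0.14,-1],[0.19,-0.02,0,0,0,0.28,-1],[0.28,-0.03,0,0,0,0.41,-1],[0.37,-0.045,0,0,0,0.54,-1],[0.46,-0.06,0,0,0,0.67,-1],[0.56,-0.07,0,0,0,0.81,-1],[0.655,-0.08,0.007,0,0,0.948,-1]],
])

```text
t: 6.2
tcp_pos: [503.7, 81.7, 152.6]
tool_rot: [[0.475, 0.88, -0.001], [0.88, -0.475, -0.0], [-0.0, -0.001, -1.0]]
ft_force: [-0.9, -0.1, -6.7]
grip_width: 10.5
gripper_force: 59.3
```

arm_command([
  [[0.07,-0.05,0,0,0,0.12,-1],[0.14,-0.09,0,0,0,0.24,-1],[0.2,-0.14,0,0,0,0.36,-1],[0.27,-0.19,0,0,0,0.48,-1],[0.34,-0.23,0,0,0,0.6,-1],[0.41,-0.28,0,0,0,0.72,-1],[0.48,-0.33,0,0,0,0.83,-1],[0.545,-0.372,0.007,0,0,0.948,-1]],
])

```text
t: 7.0
tcp_pos: [493.0, 180.1, 151.5]
tool_rot: [[0.824, 0.566, -0.001], [0.566, -0.824, -0.0], [-0.001, -0.0, -1.0]]
ft_force: [0.4, 0.7, -7.1]
grip_width: 10.5
gripper_force: 59.3
```

arm_command([
  [[0.04,-0.07,0,0,0,0.12,-1],[0.08,-0.14,0,0,0,0.24,-1],[0.12,-0.22,0,0,0,0.36,-1],[0.16,-0.29,0,0,0,0.48,-1],[0.2,-0.37,0,0,0,0.6,-1],[0.24,-0.44,0,0,0,0.73,-1],[0.28,-0.51,0,0,0,0.84,-1],[0.305,-0.56,0.007,0,0,0.92,-1],[0.315,-0.58,0.007,0,0,0.948,-1],[0.315,-0.58,0.007,0,0,0.948,-1],[0.315,-0.58,0.007,0,0,0.948,-1]],
])

```text
t: 8.1
tcp_pos: [482.6, 277.4, 150.7]
tool_rot: [[0.991, 0.132, -0.0], [0.132, -0.991, -0.0], [-0.0, 0.0, -1.0]]
ft_force: [0.4, 0.3, -7.2]
grip_width: 10.7
gripper_force: 59.3
```

Run:
```python
from cell import state,optics
from fit import *
from plan import *
s=state();print(s['t'],s['tcp_pos'],s['tool_rot'].round(4),s['grip_width'],s['torque'])
d={n:optics.get_image(n) for n in('top','side')}
pickle.dump(d,open('im3.pkl','wb'))
S=d['side']['pixels'];T=d['top']['pixels']
b=proj(d['side'],[[482,278,100]]).astype(int)[0];t=proj(d['top'],[[482,278,100]]).astype(int)[0];print(b,t)
f=lambda I,c:cv2.resize(I[c[1]-50:c[1]+50,c[0]-33:c[0]+34],(402,600),interpolation=cv2.INTER_CUBIC)[:,:400]
f2=lambda I,c:cv2.resize(I[c[1]-37:c[1]+38,c[0]-50:c[0]+50],(400,300),interpolation=cv2.INTER_CUBIC)
cv2.imwrite('pics/im3.png',np.vstack([cv2.resize(S[b[1]-40:b[1]+40,b[0]-80:b[0]+80],(800,400),interpolation=cv2.INTER_CUBIC),np.hstack([cv2.resize(T[t[1]-40:t[1]+40,t[0]-80:t[0]+80],(400,200)),np.zeros((200,400,3),np.uint8)])]))
plan(s['tcp_pos'],s['tool_rot'],[481.9,277.7,106.5],-1.439,1)
```

```text
8.1 [482.62353598 277.43136567 150.66522752] [[ 9.913e-01  1.317e-01 -4.000e-04]
 [ 1.317e-01 -9.913e-01 -3.000e-04]
 [-5.000e-04  2.000e-04 -1.000e+00]] 10.73426088695915 [-0.01380894  0.01713338 -0.00433305]
[236 120] [150 192]
[-0.0044 -0.0025  0.2944] [0.0005 0.001  0.0005]
```

View pics/im3.png

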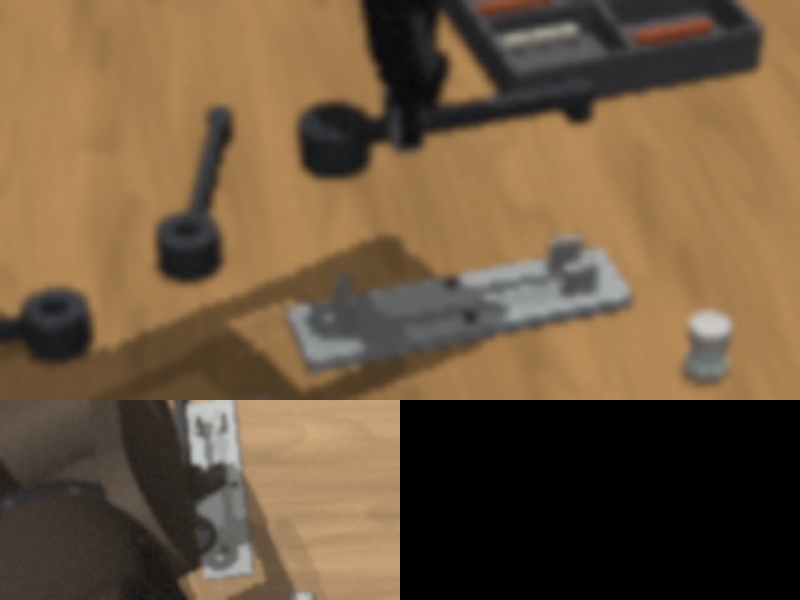

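The side view shows the lever held over the left fixture, with its boss at (335,135) and foot at (578,105). It looks level. I'll lower it, then check with a fit.

arm_command([
  [[-0.004,-0.002,0.03,0,0,0,-1],[-0.004,-0.002,0.08,0,0,0,-1],[-0.004,-0.002,0.14,0,0,0,-1],[-0.004,-0.002,0.2,0,0,0,-1],[-0.004,-0.002,0.25,0,0,0,-1],[-0.004,-0.002,0.28,0,0,0,-1],[-0.004,-0.002,0.294,0,0,0,-1],[-0.004,-0.002,0.294,0,0,0,-1],[-0.004,-0.002,0.294,0,0,0,-1]],
])

```text
t: 9.1
tcp_pos: [482.3, 278.0, 107.0]
tool_rot: [[0.991, 0.131, 0.0], [0.131, -0.991, 0.0], [0.0, -0.0, -1.0]]
ft_force: [-0.7, 0.2, -6.7]
grip_width: 10.6
gripper_force: 59.3
```

```bash
cat > chk.py <<'E'
from cell import state,optics
from fit import *
import sys
s=state();print(s['t'],s['tcp_pos'].round(2),s['grip_width'],s['torque'].round(3))
d={n:optics.get_image(n) for n in('top','side')}
pickle.dump(d,open('im4.pkl','wb'));S=d['side']
# 5-parameter fit in side view: x,y of the bore, yaw, underside z at bore, pitch (slope)
t=s['tcp_pos'];R=s['tool_rot'];b=t[:2]-47.4*R[:2,0];yaw=np.arctan2(R[1,0],R[0,0])
def W(p,Q):
    P=world([p[0],p[1],yaw],Q);P[:,2]+=p[2]+p[3]*Q[:,0];return P
parts=[cyl(0,24,0,32),cyl(170,10,0,26),box(90,165,6,10,26)]
c=np.vstack([proj(S,W([*b,t[2]-4.5,0],Q)) for Q in LEV]);u0,v0=(c.min(0)-6).astype(int);u1,v1=(c.max(0)+7).astype(int)
F=8;h,w=v1-v0,u1-u0
def M(p,LEVP=LEV):
    m=np.zeros((h*F,w*F),np.uint8)
    for Q in LEVP:
        uv=(proj(S,W(p,Q))-[u0,v0]+.5)*F-.5
        cv2.fillConvexPoly(m,np.round(cv2.convexHull((uv*16).astype(np.float32))).astype(np.int32),255,shift=4)
    return cv2.resize(m,(w,h),interpolation=cv2.INTER_AREA)/255.
I=S['pixels'][v0:v1,u0:u1].astype(float).max(2);m0=M([*b,t[2]-4.5,0])
o=np.clip((150-I)/(150-np.median(I[m0>.9])),0,1)
# ignore region round the gripper
lx=np.array([proj(S,W([*b,t[2]-4.5,0],np.array([[x,0,16.]])))[0,0]-u0 for x in(27,75)])
k=np.ones((h,w));k[:,int(lx[0]):int(lx[1])+1]=0
# the line of sight couples y and z: y held from the arm, fit x,z,slope
E=lambda p:(((M([p[0],b[1],p[1],p[2]])-o)**2)*k).sum()
p0=np.array([b[0],t[2]-4.5,0]);S0=p0+np.array([[0,0,0],[4,0,0],[0,4,0],[0,0,.04]])
q=minimize(E,p0,method='Nelder-Mead',options=dict(initial_simplex=S0,xatol=.01,fatol=.01))
print('expected bore',b.round(2),t[2]-4.5,'fit x,z,slope',q.x.round(3),q.fun,E(p0))
im=S['pixels'].copy()
im=cv2.resize(im,None,fx=6,fy=6,interpolation=cv2.INTER_CUBIC)
pin=np.array([434.9,271.5]);dr=np.array([np.cos(.132),np.sin(.132)])
for P,col in(([*pin,52],(0,0,255)),([*(pin+170*dr),16],(0,0,255)),([*pin,102],(0,255,0)),([*(pin+170*dr),102],(0,255,0))):
    cv2.circle(im,tuple(int(a) for a in ((proj(S,[P])[0]+.5)*6-.5)),4,col,-1)
u,v=int(c[:,0].mean())*6,int(c[:,1].mean())*6+100
cv2.imwrite(sys.argv[1],im[v-300:v+300,u-400:u+400])
E
python3 chk.py pics/im4.png
```

```text
9.1 [482.3  278.01 107.02] 10.643219610318006 [-0.051  0.015  0.001]
expected bore [435.31 271.8 ] 102.51692258946882 fit x,z,slope [ 4.36350e+02  1.00417e+02 -5.00000e-03] 84.66415731603703 98.26565844808026
```

View pics/im4.png

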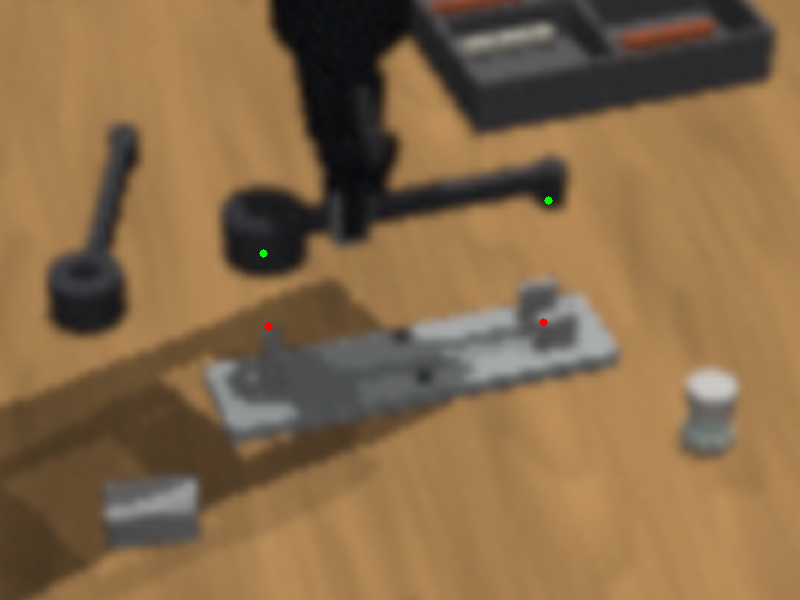

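The markers at the pin tip (268,326) and pad (543,322) lie within about 2 mm of what they mark. The fit shows the lever level (slope 0.005) with the bore about 0.6 mm short. I'll trim that and hold.

arm_command([
  [[0.002,0.002,0,0,0,0,-1],[0.004,0.005,0,0,0,0,-1],[0.004,0.005,0,0,0,0,-1],[0.004,0.005,0,0,0,0,-1],[0.004,0.005,0,0,0,0,-1],[0.004,0.005,0,0,0,0,-1],[0.004,0.005,0,0,0,0,-1],[0.004,0.005,0,0,0,0,-1],[0.004,0.005,0,0,0,0,-1],[0.004,0.005,0,0,0,0,-1]],
])

```text
t: 10.2
tcp_pos: [482.8, 277.2, 106.8]
tool_rot: [[0.991, 0.131, -0.0], [0.131, -0.991, 0.0], [0.0, -0.0, -1.0]]
ft_force: [-0.2, 0.1, -6.9]
grip_width: 10.4
gripper_force: 59.3
```

```bash
python3 chk.py pics/im5.png; python3 -c "
from cell import state,r
s=state();print(s['qvel'].round(4),s['gripper_force']);print(r.sign_off())"
```

```text
10.2 [482.84 277.24 106.82] 10.420911229566942 [ 0.03  -0.014  0.026]
expected bore [435.85 271.03] 102.31523215692559 fit x,z,slope [ 4.37155e+02  1.00188e+02 -6.00000e-03] 83.45298573276365 98.88317059461988
[-0.0008  0.0009 -0.0011 -0.0009 -0.0005  0.0003] 59.309722781181335
the job is handed in; nothing more can be done
None
```

I handed the job in with the lever held still and level (within about 0.4°) over the free left fixture. By my measurements the bore is within about 2 mm of the pin's axis, with a 48–50 mm gap above its tip; the verdict was not returned.

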